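Slide the flux bottle into its bay

ROBOT

A 6-joint arm with a two-finger parallel gripper is mounted at the origin on the work surface; the furniture and walls round the work are solid. World frame = base frame: x ahead of the robot, y to its left, z up, the work surface at z = 0. Lengths are in mm, angles in rad, forces in N, time in s.
With the tool pointing down it reaches from about 350 to 775 mm from the base axis. Payload 7.3 kg.
Tool frame: the origin (TCP) lies midway between the tips of the shut fingers; the grasp point (between the pads) lies arm.pinch_z behind it (arm.pinch_z is the distance from the TCP to the grasp point, in mm); z points along the fingers, y is the line along which they close (so a half turn about z gives the same grasp; the last joint's range is limited). The gripper opens to 92 mm and grips with 3 to 60 N. Pads are 19 mm wide; open, the fingers measure 130 mm over their backs; the gripper's body (75 mm by 190 mm) begins 47 mm behind the grasp point.
Start: joints at [1.059, 0.342, 1.524, -0, 1.275, -0.146], TCP at [187.777, 490.29, 226.741] pointing down, gripper open.
Joint ranges: [-2.53, 2.53], [-0.77, 2.02], [0.04, 2.7], [-1, 4.14], [0.28, 2.66], [-3.11, 3.11]. Speed limits (rad/s): [2.57, 2.57, 3.14, 3.14, 3.14, 3.14].

INTERFACE

Orientations are given as a unit quaternion [w, x, y, z].
In Python, from rig import telemetry, eyes, arm gives the robot as it stands.
- The arm moves only by the tool play_rows, never from a script. Its argument "deltas" is a list of rows, each an object with "jaw": the closure, from 0 (fully open) to 1 (shut); "linear": the shift along the tool's x, y, z in units of 50 mm (1.0 is 50 mm), a list of three; "turn": the turn, a rotation vector about the tool's x, y, z in units of 10 degrees (1.0 is 10 degrees), a list of three. In form: [{"jaw": jaw, "linear": [tx, ty, tz], "turn": [ax, ay, az]}, ...]. A call has 1 to 8 rows; each row is the pose to reach, as a shift and turn from the pose commanded when the call began, along the tool's axes at that moment; what a row does not reach only later rows make up. A row lasts 1/8 s, in which the tool goes at most 62.5 mm and 10.7 degrees, less where a joint would pass 70% of its speed; a pose out of reach is approached as far as the arm can. A call with a gripper value outside its range is refused whole. The fingers move at their own pace and stop on an object; "newtons" is the grip in N (left out, the last holds). Time passes only in rows, so rows that repeat a pose let the fingers close. It gives the time, the measured TCP pose, the force, the opening and the grip force at its end, in the units of the state.
- telemetry.state(): the state, without advancing time (a new reading comes with each control period).
- eyes.get_image(name): name is "scene" or "top" or "wrist"; returns a dict with "pixels" (400x640x3 uint8, red, green, blue), "vfov" (degrees; the focal length in pixels is half the picture's height over the tangent of half this angle, whatever the lens; pixels are square), "cx", "cy" (the principal point, pixels), "R" (3x3) and "t" (3): a world point X has camera coordinates R X + t. Camera axes: x right, y down, z forward; pixel columns grow to the right and rows downward; lengths in mm; the calibration is good to about 2 mm. A picture is of the moment at which its call begins. There is no depth.
- arm.job_done(): hands the job in; it is judged then, once.
The state is a dict: "time": time; "qpos": joint angles; "qvel": joint speeds; "joint_efforts": joint torques, N m; "tcp_pos": TCP position; "eef_rot": TCP orientation; "contact_force": force on the tool from outside, world axes, zero at the start; "torque": the same for the moment, N m; "finger_gap": finger opening in mm; "gripper_force": force on a finger pad.
Only numpy, scipy, OpenCV 4.12 (cv2) and the standard library are available. Lean on these libraries where they do the work, as an engineer would, in place of code of your own. Each camera call takes 0.05 s, during which the arm holds its last target. There are 200 camera calls.

TASK

Slide the small amber flux bottle along the bench into the empty aluminium bay until it stands between the side walls, up against the back stop or nearly so. Keep it standing on the bench all the way, never lifted or toppled, and leave the solder spool in the other bay and the black capacitor where they stand.

Things in the scene. Friction and masses are not known exactly. Their poses are not given: they have to be found in the camera images.
- flux_bottle: small amber-brown bottle with a black cap, standing loose on the bench: round body 34 mm across up to 52 mm high, cap 21 mm across up to 70 mm high, about 0.12 kg. Origin: centre of its underside; z up. Pushed below about 20 mm height it slides; pushed near the cap it topples.
- empty_bay: the empty one (left or right varies) of two equal aluminium storage bays fixed to the bench: U-shaped fence, 22 mm high, no floor, open towards the robot. Origin on the bench; x axis points in to the back stop. Inner face of back stop (black strip) at x=+31 mm, side walls y=+-33 mm inside, 8 mm thick, front ends at x=-15 mm; screw tabs 3 mm high out to y=+-59 mm.
- spool: spool of silvery solder with black flanges, 53 mm across, 34 mm high, standing loose in the other bay, which it fills. Origin: centre of its underside. Leave it there.
- capacitor: black can capacitor with a pale stripe, 30 mm across, 54 mm high, standing loose on the bench left or right of the work. Origin: centre of its underside. Leave it there.

How it is judged (in metres and radians):
At the end, for the whole second after the job is handed in: The flux bottle stands upright (within about 5 degrees) and at rest on the bench inside the empty bay, between the side walls, at most 12 mm short of the back stop (x of flux_bottle in the frame of empty_bay between 0.002 and 0.02 m and y of flux_bottle in the frame of empty_bay between -0.021 and 0.021 m and angle between flux_bottle's own z axis and vertical below 0.08 rad and height (world z) of flux_bottle below 0.004 m and linear speed of flux_bottle below 0.02 m/s); the robot touches nothing.
It fails at once if the flux bottle is lifted more than 12 mm off the bench (height (world z) of flux_bottle above 0.012 m).
It fails at once if the flux bottle is tipped more than about 23 degrees (angle between flux_bottle's own z axis and vertical above 0.4 rad).
It fails at once if the solder spool is moved more than 20 mm or tipped (distance of spool from where it was at the start of the episode above 0.02 m or angle between spool's own z axis and vertical above 0.3 rad).
It fails at once if the capacitor is moved more than 20 mm or tipped (distance of capacitor from where it was at the start of the episode above 0.02 m or angle between capacitor's own z axis and vertical above 0.3 rad).
It also fails if it takes over 51 s, if anything falls off the work surface, if the arm or the gripper's body presses on something with over 40 N, if the wrist force passes 120 N, or if a joint passes its speed limit or range.

## Working session

There is one attempt and no reset: what is moved stays moved. The work goes in short steps, Python scripts to look and compute and a tool call to move; the robot and the scene stay as the last step left them, time stands still between calls to the robot, and variables do not carry over. Pictures are saved under pics/ and viewed, at most 10 in all, crops included, and the job is handed in when it is done.

Besides the shell and the picture viewer there is one more tool, called after ">>>" as name([rows], argument=value, ...), one row to a line, values as JSON. play_rows: Moves the arm, as the interface text tells. Its arguments: {"type":"object","properties":{"deltas":{"type":"array"},"newtons":{"type":"number"}},"required":["deltas"]}

```bash
mkdir -p pics
cat > h.py <<'E'
import numpy as np, cv2
from rig import telemetry, eyes, arm
def snap(n,f=None):
    im=eyes.get_image(n)
    if f: cv2.imwrite('pics/'+f,im['pixels'][:,:,::-1])
    return im
def ray(im,u,v,z):
    f=200/np.tan(np.radians(im['vfov'])/2)
    R=np.array(im['R']);t=np.array(im['t'])
    d=R.T@np.array([(u-im['cx'])/f,(v-im['cy'])/f,1]);c=-R.T@t
    return c+d*(z-c[2])/d[2]
E
python3 - <<'E'
from h import *
for n in('top','scene'):
    im=snap(n,n+'1.png'); print(n,im['vfov'],im['cx'],im['cy'],-np.array(im['R']).T@np.array(im['t']))
s=telemetry.state();print(s,arm.pinch_z)
E
```

```text
top 50.19953699360732 317.4712465569894 197.6959132984202 [445.10152548 278.80213191 888.26497848]
scene 46.78089340536846 324.52349241968824 203.2562785302118 [  79.92663919 1114.80486011  455.616196  ]
{'time': 0.1, 'qpos': array([ 1.05902561e+00,  3.42672877e-01,  1.52487949e+00, -1.45085865e-05,
        1.27541935e+00, -1.45991208e-01]), 'qvel': array([-3.16957867e-04, -1.22122259e-03, -2.72719952e-03,  9.27608926e-05,
       -3.03330426e-04, -2.21998240e-04]), 'joint_efforts': array([ 1.62297372e-03, -4.32000732e+01, -2.44696409e+01,  7.18243048e-02,
        5.26265090e-02, -4.78786205e-05]), 'tcp_pos': array([187.58621202, 489.96793056, 226.11883208]), 'eef_rot': array([-2.16142130e-04,  1.81869766e-01,  9.83322385e-01, -6.54820094e-04]), 'contact_force': array([-0.62788179, -0.07173319, -0.00221974]), 'torque': array([-0.02505322,  0.00783017,  0.0275742 ]), 'gripper_force': 0.0, 'finger_gap': 91.89588956171735} 18.8
```

View pics/top1.png

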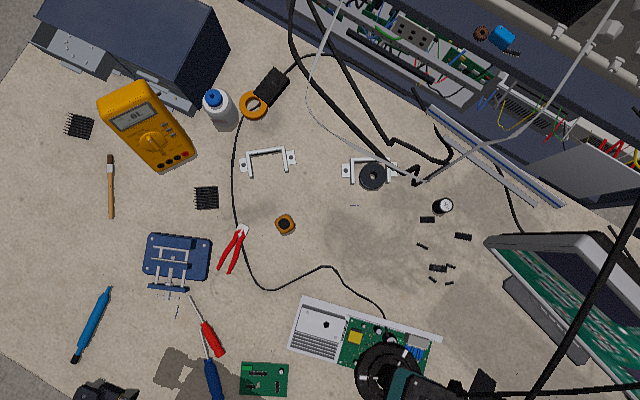

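View pics/scene1.png

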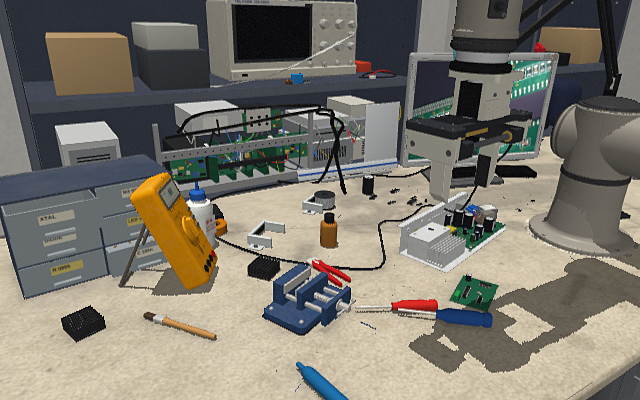

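The top view shows the empty bay near (268,160), opening downward. The bottle is at (285,224), the spool at (373,177) and the capacitor at (443,205). The scene view shows the same layout.

Run:
```python
from h import *
im=snap('top');p=im['pixels']
c=p[135:250,225:345,::-1]
cv2.imwrite('pics/crop.png',cv2.resize(c,None,fx=5,fy=5,interpolation=cv2.INTER_CUBIC))
hsv=cv2.cvtColor(p,cv2.COLOR_RGB2HSV)
m=np.zeros(p.shape[:2],np.uint8);m[205:245,265:305]=1
b=((hsv[...,1]>110)&(m>0)).astype(np.uint8)
ys,xs=np.nonzero(b);print('amber',len(xs),xs.min(),xs.max(),ys.min(),ys.max())
d=((hsv[...,2]<60)&(m>0));ys,xs=np.nonzero(d);print('cap',len(xs),xs.mean(),ys.mean(),ray(im,xs.mean(),ys.mean(),70))
print(ray(im,285,224,52))
```

```text
amber 216 275 294 214 233
cap 96 284.3125 223.61458333333334 [470.154065   331.41319908  70.        ]
[469.98696464 331.20499881  52.        ]
```

View pics/crop.png

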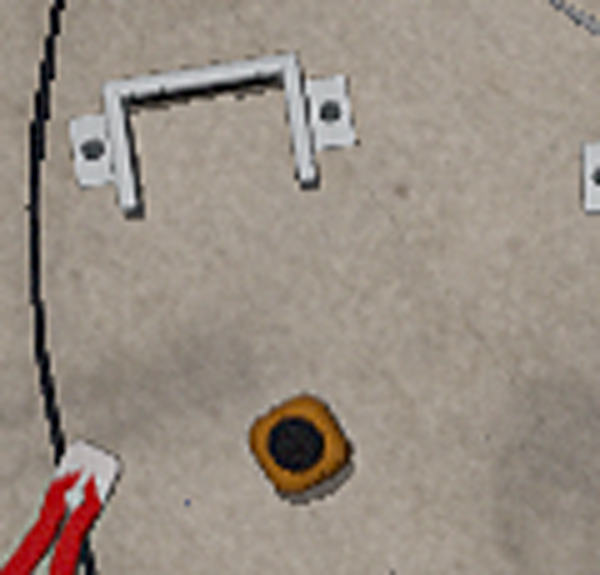

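The crop shows the bay's outer corners at about (105,85), (297,55), (318,182) and (125,215). The bottle is centred at (297,444), still upright.

Run:
```python
from h import *
im=snap('top')
g=lambda x,y,z:ray(im,225+x/5-.4,135+y/5-.4,z)[:2]
BL,BR,FR,FL=[g(*q,22) for q in((105,85),(297,55),(318,182),(125,215))]
tabs=[g(92,149,3),g(331,111,3)]
print(BL,BR,FR,FL,'w',np.linalg.norm(BL-BR),np.linalg.norm(FL-FR),'d',np.linalg.norm(BL-FL),np.linalg.norm(BR-FR))
yv=(BL-BR)/np.linalg.norm(BL-BR)+(FL-FR)/np.linalg.norm(FL-FR)+(tabs[0]-tabs[1])/np.linalg.norm(tabs[0]-tabs[1]);yv/=np.linalg.norm(yv);xv=np.array([yv[1],-yv[0]])
o=(FL+FR)/2+15*xv
print('x axis',xv,np.degrees(np.arctan2(xv[1],xv[0])),'origin',o,'tabs mid',np.mean(tabs,0))
b=np.array([470,331.3]);print('bottle in bay',(b-o)@xv,(b-o)@yv)
s=telemetry.state();w,x,y,z=s['eef_rot']
from scipy.spatial.transform import Rotation as Ro
print(Ro.from_quat([x,y,z,w]).as_matrix().round(3))
```

```text
[617.26687891 418.58842754] [631.95200777 340.2346037 ] [579.37508349 329.96463277] [563.65866459 408.27972746] w 79.71809531073599 79.87652896079452 d 54.590383211128064 53.57056346122004
x axis [0.98197336 0.18901938] 10.895561883914072 origin [586.2464744  371.95747081] tabs mid [603.15378565 376.27809481]
bottle in bay -121.83599063836311 -17.951716567986242
[[-0.934  0.358 -0.   ]
 [ 0.358  0.934 -0.001]
 [ 0.    -0.001 -1.   ]]
```

>>> play_rows([
  {"jaw":0.83,"linear":[-0.8,-0.2,0],"turn":[0,0,-0.5]},
  {"jaw":0.83,"linear":[-1.7,-0.45,0],"turn":[0,0,-1.0]},
  {"jaw":0.83,"linear":[-2.6,-0.7,0],"turn":[0,0,-1.5]},
  {"jaw":0.83,"linear":[-3.5,-0.9,0],"turn":[0,0,-2.0]},
  {"jaw":0.83,"linear":[-4.4,-1.15,0],"turn":[0,0,-2.6]},
  {"jaw":0.83,"linear":[-5.2,-1.35,0],"turn":[0,0,-3.19]},
  {"jaw":0.83,"linear":[-5.6,-1.46,0],"turn":[0,0,-3.19]},
  {"jaw":0.83,"linear":[-5.6,-1.46,0],"turn":[0,0,-3.19]},
])

```text
time: 1.2
tcp_pos: [423.6, 321.4, 226.4]
eef_rot: [-0.0, -0.094, 0.996, 0.0]
contact_force: [-0.0, 0.0, -0.3]
finger_gap: 17.8
gripper_force: 0.0
```

```bash
cat >> h.py <<'E'
from scipy.spatial.transform import Rotation as Ro
o=np.array([586.2,372.0]);xv=np.array([.982,.189]);yv=np.array([-.189,.982])
def st():
    s=telemetry.state();w,x,y,z=s['eef_rot'];p=s['tcp_pos']
    print('t',s['time'],'tcp',p.round(1),'bay',((p[:2]-o)@xv).round(1),((p[:2]-o)@yv).round(1),'gap',s['finger_gap'],'F',s['contact_force'].round(1))
    print(Ro.from_quat([x,y,z,w]).as_matrix().round(3))
E
python3 -c "
from h import *
st();snap('wrist','w1.png')"
```

```text
t 1.2 tcp [423.6 321.4 226.4] bay -169.2 -18.9 gap 17.83715069215559 F [-0.   0.  -0.3]
[[-0.983 -0.186 -0.001]
 [-0.186  0.983 -0.   ]
 [ 0.001  0.    -1.   ]]
```

View pics/w1.png

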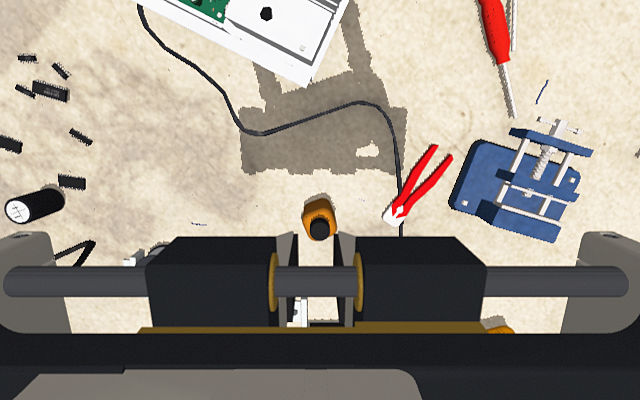

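The wrist view shows the bottle at (319,215), in line with the finger gap. I'll check which way this camera looks before descending.

```bash
python3 -c "
from h import *
im=snap('wrist');R=np.array(im['R']);t=np.array(im['t']);f=200/np.tan(np.radians(im['vfov'])/2)
print('cam',-R.T@t,R[2])
for n,X in dict(tcp=[423.6,321.4,226.4],cap=[470,331.3,70],base=[470,331.3,0],bay=[586,372,0]).items():
    c=R@np.array(X)+t;print(n,c[:2]/c[2]*f+[im['cx'],im['cy']])
print(ray(im,319,229,70))
"
```

```text
cam [353.26679349 308.61554535 383.97135825] [ 0.2586772   0.04977295 -0.96468065]
tcp [314.04002602 252.11309926]
cap [315.64611911 230.64314326]
base [315.57675219 210.13523213]
bay [329.46908659 298.74219457]
[467.63290327 334.29294562  70.        ]
```

>>> play_rows([
  {"jaw":0.83,"linear":[0,0.04,0.8],"turn":[0,0,0]},
  {"jaw":0.83,"linear":[0,0.04,1.6],"turn":[0,0,0]},
  {"jaw":0.83,"linear":[0,0.04,2.4],"turn":[0,0,0]},
  {"jaw":0.83,"linear":[0,0.04,3.2],"turn":[0,0,0]},
  {"jaw":0.83,"linear":[0,0.04,3.8],"turn":[0,0,0]},
  {"jaw":0.83,"linear":[0,0.04,4.15],"turn":[0,0,0]},
  {"jaw":0.83,"linear":[0,0.04,4.28],"turn":[0,0,0]},
  {"jaw":0.83,"linear":[0,0.04,4.28],"turn":[0,0,0]},
])

```text
time: 2.3
tcp_pos: [422.2, 324.6, 12.9]
eef_rot: [-0.0, -0.096, 0.995, 0.0]
contact_force: [0.4, -0.1, 0.4]
finger_gap: 15.6
gripper_force: 0.0
```

```bash
python3 -c "
from h import *
st();snap('wrist','w2.png')"
```

```text
t 2.3 tcp [422.2 324.6  12.9] bay -170.0 -15.6 gap 15.649574653220016 F [ 0.4 -0.1  0.4]
[[-0.982 -0.191 -0.   ]
 [-0.191  0.982  0.   ]
 [ 0.     0.    -1.   ]]
```

View pics/w2.png

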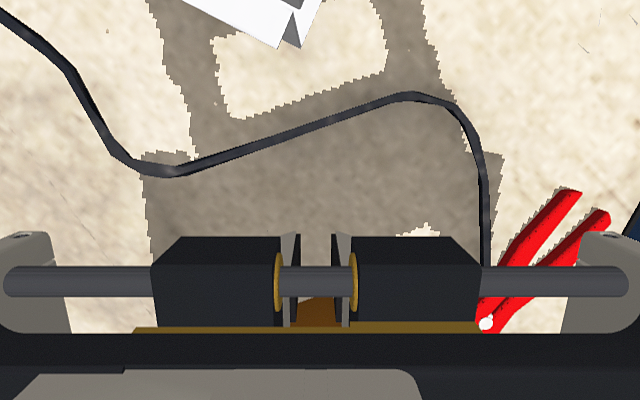

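The bottle shows straight ahead through the finger gap at about (317,312), so I start pushing.

>>> play_rows([
  {"jaw":0.83,"linear":[-0.15,0,0.02],"turn":[0,0,0]},
  {"jaw":0.83,"linear":[-0.25,0,0.02],"turn":[0,0,0]},
  {"jaw":0.83,"linear":[-0.35,0,0.02],"turn":[0,0,0]},
  {"jaw":0.83,"linear":[-0.45,0,0.02],"turn":[0,0,0]},
  {"jaw":0.83,"linear":[-0.55,0,0.02],"turn":[0,0,0]},
  {"jaw":0.83,"linear":[-0.65,0.02,0.02],"turn":[0,0,0]},
  {"jaw":0.83,"linear":[-0.75,0.04,0.02],"turn":[0,0,0]},
  {"jaw":0.83,"linear":[-0.85,0.06,0.02],"turn":[0,0,0]},
])

```text
time: 3.35
tcp_pos: [464.2, 335.0, 11.7]
eef_rot: [-0.0, -0.095, 0.995, -0.0]
contact_force: [-1.4, -0.5, -0.8]
finger_gap: 16.0
gripper_force: 0.4
```

>>> play_rows([
  {"jaw":0.83,"linear":[-0.12,0.02,0],"turn":[0,0,0]},
  {"jaw":0.83,"linear":[-0.24,0.04,0],"turn":[0,0,0]},
  {"jaw":0.83,"linear":[-0.36,0.06,0],"turn":[0,0,0]},
  {"jaw":0.83,"linear":[-0.48,0.08,0],"turn":[0,0,0]},
  {"jaw":0.83,"linear":[-0.6,0.1,0],"turn":[0,0,0]},
  {"jaw":0.83,"linear":[-0.7,0.12,0],"turn":[0,0,0]},
  {"jaw":0.83,"linear":[-0.8,0.14,0],"turn":[0,0,0]},
  {"jaw":0.83,"linear":[-0.8,0.14,0],"turn":[0,0,0]},
])

```text
time: 4.35
tcp_pos: [502.3, 349.6, 11.7]
eef_rot: [0.0, -0.095, 0.995, 0.0]
contact_force: [0.0, -0.2, -0.3]
finger_gap: 15.3
gripper_force: 0.0
```

```bash
python3 -c "
from h import *
st()
a=snap('scene')['pixels'][170:290,220:380,::-1];b=snap('top')['pixels'][130:250,220:380,::-1]
cv2.imwrite('pics/m1.png',cv2.resize(np.vstack([a,b]),None,fx=2.5,fy=2.5,interpolation=cv2.INTER_CUBIC))"
```

```text
t 4.35 tcp [502.3 349.6  11.7] bay -86.6 -6.2 gap 15.339296582428803 F [ 0.  -0.2 -0.3]
[[-0.982 -0.19   0.001]
 [-0.19   0.982  0.   ]
 [-0.001  0.    -1.   ]]
```

View pics/m1.png

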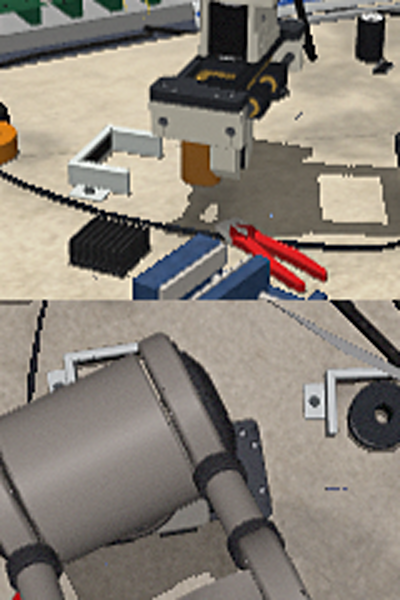

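The bottle is upright and riding against the fingers as it heads for the bay mouth.

>>> play_rows([
  {"jaw":0.83,"linear":[-0.12,0.02,0],"turn":[0,0,0]},
  {"jaw":0.83,"linear":[-0.24,0.04,0],"turn":[0,0,0]},
  {"jaw":0.83,"linear":[-0.36,0.06,0],"turn":[0,0,0]},
  {"jaw":0.83,"linear":[-0.48,0.08,0],"turn":[0,0,0]},
  {"jaw":0.83,"linear":[-0.6,0.1,0],"turn":[0,0,0]},
  {"jaw":0.83,"linear":[-0.72,0.12,0],"turn":[0,0,0]},
  {"jaw":0.83,"linear":[-0.8,0.12,0],"turn":[0,0,0]},
  {"jaw":0.83,"linear":[-0.8,0.12,0],"turn":[0,0,0]},
])

```text
time: 5.45
tcp_pos: [540.4, 363.0, 11.7]
eef_rot: [0.0, -0.095, 0.995, 0.0]
contact_force: [-0.5, -0.8, 0.7]
finger_gap: 15.7
gripper_force: 0.0
```

```bash
python3 -c "
from h import *
st()
im=snap('scene')
a=im['pixels'][170:270,220:380,::-1]
cv2.imwrite('pics/m2.png',cv2.resize(a,None,fx=5,fy=5,interpolation=cv2.INTER_CUBIC))"
```

```text
t 5.45 tcp [540.4 363.   11.7] bay -46.7 -0.2 gap 15.722868425322796 F [-0.5 -0.8  0.7]
[[-0.982 -0.19   0.   ]
 [-0.19   0.982  0.   ]
 [-0.     0.    -1.   ]]
```

View pics/m2.png

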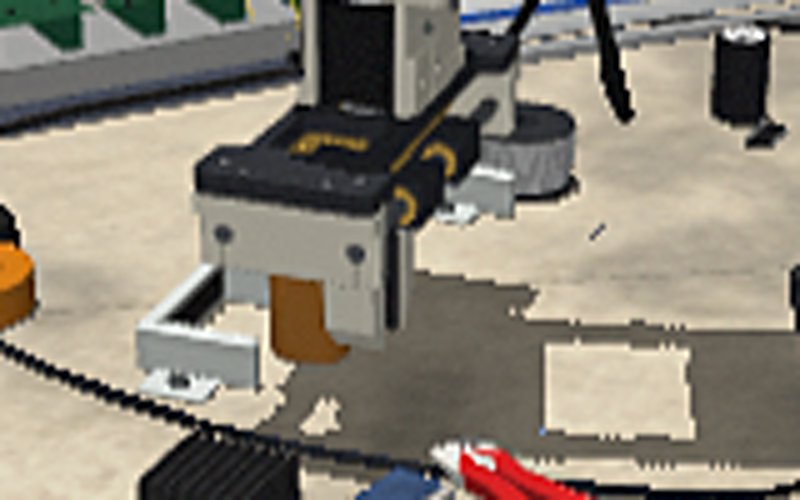

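The bottle is upright in the bay mouth and midway between the walls. Next is the slow final push.

>>> play_rows([
  {"jaw":0.83,"linear":[-0.1,0,0],"turn":[0,0,0]},
  {"jaw":0.83,"linear":[-0.2,0,0],"turn":[0,0,0]},
  {"jaw":0.83,"linear":[-0.3,0,0],"turn":[0,0,0]},
  {"jaw":0.83,"linear":[-0.4,0,0],"turn":[0,0,0]},
  {"jaw":0.83,"linear":[-0.5,0,0],"turn":[0,0,0]},
  {"jaw":0.83,"linear":[-0.58,0,0],"turn":[0,0,0]},
  {"jaw":0.83,"linear":[-0.65,0,0],"turn":[0,0,0]},
  {"jaw":0.83,"linear":[-0.65,0,0],"turn":[0,0,0]},
])

```text
time: 6.5
tcp_pos: [572.2, 369.1, 11.7]
eef_rot: [0.0, -0.095, 0.995, 0.0]
contact_force: [-0.1, -0.1, 0.4]
finger_gap: 15.8
gripper_force: 0.0
```

>>> play_rows([
  {"jaw":0.83,"linear":[0.2,0,0],"turn":[0,0,0]},
  {"jaw":0.83,"linear":[0.6,0,0],"turn":[0,0,0]},
  {"jaw":0.83,"linear":[1.2,0,0],"turn":[0,0,0]},
  {"jaw":0.83,"linear":[2.0,0,0],"turn":[0,0,0]},
  {"jaw":0.83,"linear":[2.8,0,-0.4],"turn":[0,0,0]},
  {"jaw":0.83,"linear":[3.6,0,-1.2],"turn":[0,0,0]},
  {"jaw":0.83,"linear":[4.2,0,-2.0],"turn":[0,0,0]},
  {"jaw":0.83,"linear":[4.2,0,-2.4],"turn":[0,0,0]},
])

```text
time: 7.5
tcp_pos: [363.4, 329.0, 133.9]
eef_rot: [0.001, -0.096, 0.995, 0.0]
contact_force: [0.8, 0.7, 0.4]
finger_gap: 15.4
gripper_force: 0.0
```

```bash
python3 -c "
from h import *
st()
a=snap('scene')['pixels'][170:290,220:380,::-1];im=snap('top');p=im['pixels'];b=p[130:250,220:380,::-1]
cv2.imwrite('pics/m3.png',cv2.resize(np.vstack([a,b]),None,fx=2.5,fy=2.5,interpolation=cv2.INTER_CUBIC))
h=cv2.cvtColor(p,cv2.COLOR_RGB2HSV);m=np.zeros(p.shape[:2],bool);m[142:185,248:290]=1
ys,xs=np.nonzero(m&(h[...,1]>110)&(h[...,2]>70));print(len(xs),xs.min(),xs.max(),ys.min(),ys.max())
ctr=ray(im,(xs.min()+xs.max())/2,(ys.min()+ys.max())/2,45)[:2];print((ctr-o)@xv,(ctr-o)@yv)
"
```

```text
t 7.5 tcp [363.4 329.  133.9] bay -226.9 -0.1 gap 15.396404414248506 F [0.8 0.7 0.4]
[[-0.982 -0.191  0.001]
 [-0.191  0.982  0.001]
 [-0.001  0.001 -1.   ]]
146 259 276 151 168
11.223518417153679 -3.5721554022265263
```

View pics/m3.png

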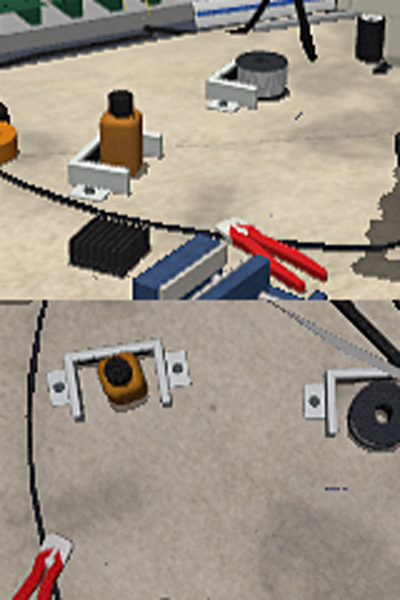

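The bottle stands upright inside the bay, measured at x≈11 mm and y≈-3 mm in the bay frame. The spool and capacitor have not moved, and the arm is clear.

```bash
python3 -c "
from rig import arm
print(arm.job_done())"
```

```text
the job is handed in; nothing more can be done
None
```

The flux bottle stands upright in the empty bay, about 3 mm off centre and about 3 mm short of the back stop by the top camera; the spool and capacitor were left where they stood, and the job is handed in (no verdict was returned).

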